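# Uncap the tall oil sprayer

### The job

Two steel oil spray bottles stand on the worktop, each with a loose black cap. Lift the cap off the taller bottle and set it down gently, not dropped, inside the well of the round wooden cap rest, standing upright with its open end down as it sat on the bottle. Leave both bottles standing where they are, with the shorter one still capped.

Things in the scene. Friction and masses are not known exactly. Their poses are not given: they have to be found in the camera images.
- tall_cap_mid (a point): Centre (half-way up) of the loose black cap on the taller bottle: a cylinder 40 mm across, 55 mm high, 30 g, closed flat top, open bottom; z points to the closed top, 27.5 mm above this point. It just rests on the bottle's shoulder (no thread or snap) over a nozzle 26 mm high and 25 mm wide with 4 mm of play all round: lift it straight up more than 26 mm to clear.
- tall_bottle: The taller steel bottle, a loose upright cylinder 56 mm in diameter, 0.5 kg. Origin at the centre of its underside, z up. Its shoulder, on which the cap rests, is 115 mm above the origin; with the cap on it is 170 mm tall. Wall cabinets hang over the rear of the worktop (x beyond about 0.6 m, from 0.49 m up): keep the arm clear of them.
- short_cap_mid (a point): Centre (half-way up) of the identical cap on the shorter steel bottle, which is also 56 mm in diameter but only 115 mm tall with its cap, 0.35 kg, loose. Not to be disturbed.
- rest_well (a point): Centre of the flat floor of the wooden cap rest's well, 5 mm above the worktop, z up. The rest is a shallow round light-wood dish 96 mm across and 16 mm high, fixed to the worktop, with one round cork-lined well 72 mm in diameter and 11 mm deep. A cap standing in it has its centre 27.5 mm above this point.
Things that resemble listed ones, but are neither listed nor needed, are in the scene too. Leave any green or red look-alike of the part that bears tall_cap_mid alone.

How it is judged:
By the outcome, as a careful person would: the job done as asked, in the order asked, and still so for the second after the job is handed in, with the robot touching nothing.
It also fails if it takes over 48 s, if anything falls off the work surface, if the arm or the gripper's body presses on something with over 40 N, if the wrist force passes 120 N, or if a joint passes its speed limit or range.

### The arm

A 7-joint arm with a two-finger parallel gripper is mounted at the origin on a cart in front of the work surface, level with it; the furniture and walls round the work are solid. World frame = base frame: x ahead of the robot, y to its left, z up, the work surface at z = 0. Lengths are in m, angles in rad, forces in N, time in s.
With the tool pointing down it reaches from about 0.425 to 0.95 m from the base axis. Payload 4.7 kg.
Tool frame: the origin (TCP) lies on the mounting face of the last link; the fingertips stand 173 mm ahead of it and the grasp point (between the pads) lies 155 mm ahead of it; z points along the fingers, x is the direction in which the jaws open and shut, and the axes are right-handed (so a half turn about z gives the same grasp; the last joint's range is limited). The gripper opens to 85 mm and grips with 20 to 120 N. Pads are 22 mm wide; open, the fingers measure 114 mm over their backs; the gripper's body (76 mm by 85 mm) begins 54 mm behind the grasp point. The pads swing forward as they close: fully open they stand 13 mm farther back than shut.
Start: joints at [-1.141, 0.469, -0.049, 1.532, 0.024, 1.141, -0.082], TCP at [0.299, 0.605, 0.405] pointing down, gripper open.
Joint ranges: [-2.59, 2.59], [-0.33, 1.99], [-1.39, 1.29], [0.1, 2.45], [-1.04, 4.18], [0.21, 1.99], [-2.66, 2.66]. Speed limits (rad/s): [2.57, 2.57, 3.14, 3.14, 3.14, 3.14, 3.14].

### API

Orientations are given as a 3x3 rotation matrix whose columns are the frame's x, y, z axes.
In Python, from rig import bot, eyes, job, nets gives the robot as it stands.
- The arm moves only by the tool servo_tool, never from a script. Its argument "motion" is a list that holds one entry, the list of rows, each a list of 7 numbers: the shift along the world's x, y, z in mm, then the turn, a rotation vector about the world's x, y, z in degrees, then the finger opening in mm, from 0 to 85.4. A call has 1 to 8 rows; each row shifts and turns the pose as measured when the row begins; what a row does not reach is not made up. A row lasts 1/12 s, in which the tool goes at most 41.7 mm and 7.16 degrees, less where a joint would pass 70% of its speed; a pose out of reach is approached as far as the arm can. A call is refused whole if a number of a shift passes 41.7 or a number of a turn 7.16, either way. A call with a gripper value outside its range is refused whole. The fingers move at their own pace and stop on an object; "newtons" is the grip in N (left out, the last holds). Time passes only in rows, so rows that do not move let the fingers close. It gives the time, the measured TCP pose, the force and the opening at its end, in the units of the state.
- bot.get_obs(): the state, without advancing time (a new reading comes with each control period).
- eyes.capture(name): name is "scene" or "side" or "wrist"; returns the picture (420x560x3 uint8, red, green, blue); there is no depth.
- eyes.calibration(name): a dict with "mtx" (3x3 intrinsics, pixels), "k1" (the pictures are not rectified: a ray, as slopes to the right and down, at radius r is drawn at 1 + k1 r^2 times it, then the intrinsics apply), "cam_to_world" (4x4, takes a point from camera to world coordinates); the wrist camera has in their place "tool_from_camera" (4x4, takes a point from camera to tool coordinates, whose origin is the TCP and whose axes are the tool frame's). Camera axes: x right, y up, looking along -z (the intrinsics and any distortion apply to the point x, -y, -z); pixel columns grow to the right and rows downward; lengths in m; the calibration is good to about 2 mm. A picture is of the moment at which its call begins: read the wrist's pose just before it. calibration takes no time and is no camera call.
- job.hand_in(): hands the job in, once; it reports no verdict.
Trained networks look in the newest picture that a camera, given by its name, has taken for a name from the list of things; names that differ only in an ending like _2 or _b are one class to them, and where a whole thing is asked for, a point or a joint stands for the part that bears it (a point fixed in the world has none). Each returns a list of dicts, best first, with "confidence" (0 to 1); they miss things now and then, are a little off and sometimes report something else, mostly with a low value. They report only what shows in the picture. A call takes as long as a camera call. They do not tell look-alikes from the thing itself.
- nets.masks_of(camera, target): "mask" (420x560 bool, what is visible of it) and "bbox" ([left, top, right, bottom] in pixels, round what is visible of it).
The state is a dict: "t": time; "qpos": joint angles; "qvel": joint speeds; "tau": joint torques, N m; "tool_pos": TCP position; "tool_rot": TCP orientation; "ft_force": force on the tool from outside, world axes, zero at the start; "ft_torque": the same for the moment, N m; "width": finger opening in m.
Only numpy, scipy, OpenCV 4.12 (cv2) and the standard library are available. Lean on these libraries where they do the work, as an engineer would, in place of code of your own. Each camera call takes 0.05 s, during which the arm holds its last target.

## Working session

There is one attempt and no reset: what is moved stays moved. The work goes in short steps, Python scripts to look and compute and a tool call to move; the robot and the scene stay as the last step left them, time stands still between calls to the robot, and variables do not carry over. Pictures are saved under pics/ and viewed, and the job is handed in when it is done.

Besides the shell and the picture viewer there is one more tool, called after "Call:" as name(argument=value, ...), one argument or row to a line, values as JSON. servo_tool: Moves the arm, as the interface text tells. Its arguments: {"type":"object","properties":{"motion":{"type":"array"},"newtons":{"type":"number"}},"required":["motion"]}

```bash
mkdir -p pics; ls
cat > h.py <<'E'
import numpy as np, cv2
from rig import bot, eyes, job, nets
def save(n,img): cv2.imwrite(f'pics/{n}.png', img[:,:,::-1])
E
python3 - <<'E'
from h import *
o=bot.get_obs(); print(o['t'],o['tool_pos'],np.round(o['tool_rot'],3),o['width'])
for c in ['scene','side','wrist']:
    im=eyes.capture(c); save(c+'0',im); k=eyes.calibration(c); print(c,{a:np.round(b,4).tolist() for a,b in k.items()})
    for t in ['tall_cap_mid','tall_bottle','short_cap_mid','rest_well']:
        print(t,[(round(float(d['confidence']),2),np.array(d['bbox']).tolist()) for d in nets.masks_of(c,t)][:5])
print(bot.get_obs()['t'])
E
```

```text
pics
0.0 [0.29883064 0.60496915 0.40363784] [[ 0.443  0.897 -0.001]
 [ 0.897 -0.443 -0.002]
 [-0.002  0.    -1.   ]] 0.08491879879893587
scene {'mtx': [[532.39, 0.0, 279.8871], [0.0, 532.39, 213.2445], [0.0, 0.0, 1.0]], 'k1': -0.0972, 'cam_to_world': [[0.6219, 0.4851, -0.6147, -0.1372], [-0.783, 0.3925, -0.4825, -0.612], [0.0072, 0.7814, 0.6239, 0.6975], [0.0, 0.0, 0.0, 1.0]]}
tall_cap_mid [(0.83, [149.0, 197.4, 175.1, 229.4]), (0.57, [188.2, 132.6, 215.2, 165.5]), (0.57, [185.2, 207.7, 206.6, 239.8])]
tall_bottle [(0.59, [189.4, 159.4, 221.5, 211.4])]
short_cap_mid [(0.87, [380.6, 247.8, 409.1, 278.7])]
rest_well [(0.74, [268.7, 224.3, 320.8, 263.0])]
side {'mtx': [[489.9735, 0.0, 275.971], [0.0, 489.9735, 209.6112], [0.0, 0.0, 1.0]], 'k1': 0.0314, 'cam_to_world': [[-0.999, -0.0403, 0.0206, 0.4452], [0.0397, -0.5633, 0.8253, 0.7586], [-0.0217, 0.8252, 0.5644, 0.722], [0.0, 0.0, 0.0, 1.0]]}
tall_cap_mid [(0.96, [302.5, 295.1, 319.9, 327.1]), (0.76, [234.8, 242.4, 260.4, 278.9]), (0.59, [288.2, 266.3, 303.7, 300.4])]
tall_bottle [(0.62, [235.7, 269.1, 267.6, 326.1])]
short_cap_mid [(0.91, [239.6, 157.5, 259.7, 183.3])]
rest_well [(0.57, [227.8, 227.8, 268.7, 253.0])]
wrist {'mtx': [[296.2988, 0.0, 277.5937], [0.0, 296.2988, 209.1667], [0.0, 0.0, 1.0]], 'k1': -0.0389, 'tool_from_camera': [[1.0, -0.0003, -0.0004, -0.0004], [-0.0004, -0.9477, -0.3192, -0.0812], [-0.0003, 0.3192, -0.9477, 0.0306], [0.0, 0.0, 0.0, 1.0]]}
tall_cap_mid [(0.58, [1.7, 342.0, 28.5, 383.0])]
tall_bottle []
short_cap_mid []
rest_well []
0.75
```

View pics/scene0.png

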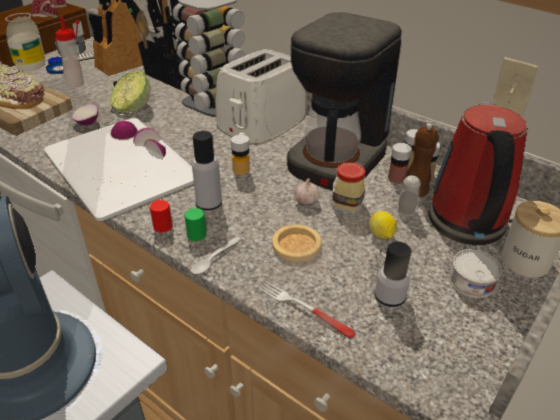

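View pics/side0.png

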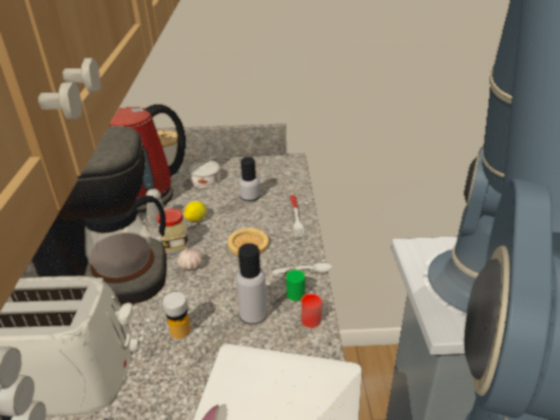

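View pics/wrist0.png

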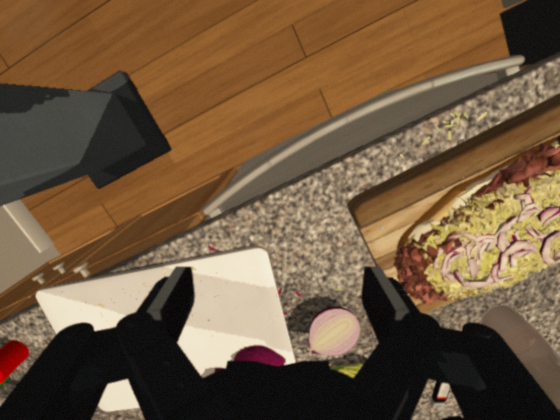

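Candidates in the scene picture are the black cap on the tall bottle (203,148), a red cup (161,216), a green cup (196,225) and the black cap on the short bottle (397,262). By the description it is the black cap at (203,148) in scene, which is (249,260) in side. The wooden rest is at (297,243) in scene and (249,241) in side.

```bash
cat >> h.py <<'E'
def ray(c,u,v,obs=None):
    k=eyes.calibration(c); K=k['mtx']; d=np.array([(u-K[0,2])/K[0,0],(v-K[1,2])/K[1,1]]); s=d.copy()
    for _ in range(20): s=d/(1+k['k1']*(s@s))
    if c=='wrist':
        T=np.eye(4);T[:3,:3]=obs['tool_rot'];T[:3,3]=obs['tool_pos'];M=T@np.array(k['tool_from_camera'])
    else: M=np.array(k['cam_to_world'])
    r=M[:3,:3]@np.array([s[0],-s[1],-1]); return M[:3,3],r/np.linalg.norm(r)
def proj(c,P,obs=None):
    k=eyes.calibration(c); K=k['mtx']
    if c=='wrist':
        T=np.eye(4);T[:3,:3]=obs['tool_rot'];T[:3,3]=obs['tool_pos'];M=T@np.array(k['tool_from_camera'])
    else: M=np.array(k['cam_to_world'])
    p=(np.atleast_2d(P)-M[:3,3])@M[:3,:3]; s=np.c_[p[:,0]/-p[:,2],-p[:,1]/-p[:,2]]
    s=s*(1+k['k1']*(s**2).sum(1))[:,None]; return s*[K[0,0],K[1,1]]+[K[0,2],K[1,2]]
def tri(rs):
    A=np.zeros((3,3));b=np.zeros(3)
    for o,d in rs: Q=np.eye(3)-np.outer(d,d);A+=Q;b+=Q@o
    p=np.linalg.solve(A,b); return p,[np.linalg.norm((np.eye(3)-np.outer(d,d))@(p-o))*1000 for o,d in rs]
def atz(o,d,z): return o+d*(z-o[2])/d[2]
E
python3 - <<'E'
from h import *
a=cv2.imread('pics/scene0.png');b=cv2.imread('pics/side0.png')
x=cv2.resize(a[120:250,140:270],(390,390),interpolation=2);y=cv2.resize(b[230:360,190:320],(390,390),interpolation=2)
cv2.imwrite('pics/crop0.png',np.hstack([x,y]))
def cyl(c,r,z0,z1):
    t=np.linspace(0,2*np.pi,40);return np.array([[c[0]+r*np.cos(q),c[1]+r*np.sin(q),z] for z in (z0,z1) for q in t])
# fit cap xy from bboxes given known z & geometry
from scipy.optimize import least_squares
def fit(boxes,r,z0,z1,x0):
    def f(p):
        e=[]
        for c,bb in boxes.items():
            q=proj(c,cyl(p,r,z0,z1)); e+=list(np.r_[q.min(0),q.max(0)]-bb)
        return e
    s=least_squares(f,x0,loss='soft_l1');return s.x,np.round(f(s.x),1)
o,d=ray('scene',203,148);x0=atz(o,d,.14)[:2]
cap={'scene':[188.2,132.6,215.2,165.5],'side':[234.8,242.4,260.4,278.9]}
print('tall',fit(cap,.02,.115,.17,x0))
for c in cap: print(c,fit({c:cap[c]},.02,.115,.17,x0))
sc={'scene':[380.6,247.8,409.1,278.7],'side':[239.6,157.5,259.7,183.3]}
print('short',fit(sc,.02,.06,.115,[.6,-.2]))
o,d=ray('scene',297,243);x0=atz(o,d,.01)[:2]
rs={'scene':[268.7,224.3,320.8,263.0],'side':[227.8,227.8,268.7,253.0]}
for c in rs: print('rest',fit({c:rs[c]},.048,0,.016,x0), fit({c:rs[c]},.036,.005,.016,x0))
E
```

```text
tall (array([0.48019481, 0.07058597]), array([ 2.6, -3.7, -2. , -2.4,  1.9, -1. , -0.2, -0.1]))
scene (array([0.47136373, 0.06323267]), array([ 2. , -0.8, -2.4,  0.8]))
side (array([0.48184155, 0.07203874]), array([ 1. , -0.5, -1. ,  0.5]))
short (array([ 0.48631225, -0.36578934]), array([-0.5, -8.4, -0.2,  1.3,  0.6, -2.1, -3.1, -2. ]))
rest (array([ 0.48739664, -0.15882256]), array([ 1.2, -0.2, -1.2,  0.3])) (array([ 0.47842032, -0.16796827]), array([ 8.2,  7.8, -6.3, -1.4]))
rest (array([ 0.48962029, -0.16632936]), array([ 0.1, -3.4, -0.1,  1.5])) (array([ 0.48982346, -0.15737771]), array([ 5. ,  1.7, -5.2, -1. ]))
```

View pics/crop0.png

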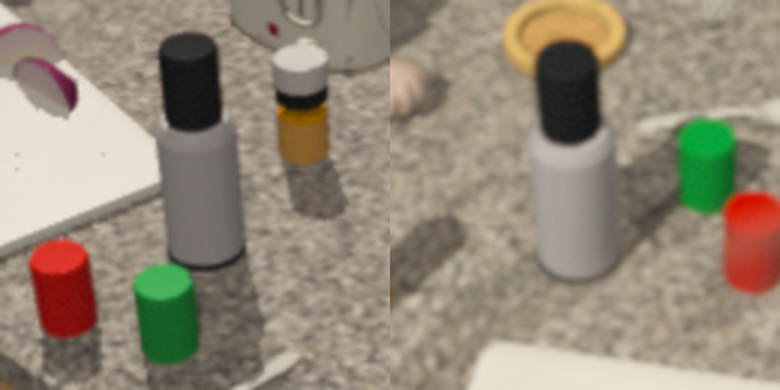

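The crop confirms the target: a black cap on the taller steel bottle, with the red and green cups as separate look-alikes. Next I move to a hover above it.

Call:
servo_tool(
  motion=[
    [[11, -33, 0, 0, 0, -3.5, 85], [11, -33, 0, 0, 0, -3.5, 85], [11, -33, 0, 0, 0, -3.5, 85], [11, -33, 0, 0, 0, -3.5, 85], [11, -33, 0, 0, 0, -3.5, 85], [11, -33, 0, 0, 0, -3.5, 85], [11, -33, 0, 0, 0, -3.5, 85], [11, -33, 0, 0, 0, -3.5, 85]],
  ],
)

```text
t: 1.42
tool_pos: [0.3825, 0.338, 0.4041]
tool_rot: [[0.815, 0.579, -0.0], [0.579, -0.815, 0.009], [0.005, -0.007, -1.0]]
ft_force: [1.3, 1.0, -0.2]
width: 0.085
```

Call:
servo_tool(
  motion=[
    [[12, -34, 0, 0, 0, -3, 85], [12, -34, 0, 0, 0, -3, 85], [12, -34, 0, 0, 0, -3, 85], [12, -34, 0, 0, 0, -3, 85], [12, -34, 0, 0, 0, -3, 85], [12, -34, 0, 0, 0, -3, 85], [12, -34, 0, 0, 0, -3, 85], [12, -30, 0, 0, 0, -3, 85]],
  ],
)

```text
t: 2.08
tool_pos: [0.4797, 0.0549, 0.4073]
tool_rot: [[0.984, 0.177, 0.011], [0.177, -0.984, 0.012], [0.013, -0.01, -1.0]]
ft_force: [1.2, 0.7, 0.2]
width: 0.0849
```

Run:
```python
from h import *
o=bot.get_obs(); im=eyes.capture('wrist'); save('wrist1',im)
print(o['t'],np.round(o['tool_pos'],4),np.round(o['tool_rot'],3))
for t in ['tall_cap_mid','rest_well']:
    for d in nets.masks_of('wrist',t): print(t,d['confidence'],d['bbox'])
print(proj('wrist',[[.478,.069,.17],[.488,-.162,.005]],o))
```

```text
2.0833 [0.4797 0.0549 0.4073] [[ 0.984  0.177  0.011]
 [ 0.177 -0.984  0.012]
 [ 0.013 -0.01  -1.   ]]
tall_cap_mid 0.97 [161.4, 121.6, 207.4, 161.8]
tall_cap_mid 0.85 [177.5, 186.1, 219.2, 224.9]
tall_cap_mid 0.77 [249.2, 173.3, 306.7, 236.7]
tall_cap_mid 0.38 [245.1, 148.8, 306.3, 204.4]
rest_well 0.87 [225.6, 292.5, 285.8, 350.9]
[[273.80486653 208.87043476]
 [253.79881257 319.35836436]]
```

View pics/wrist1.png

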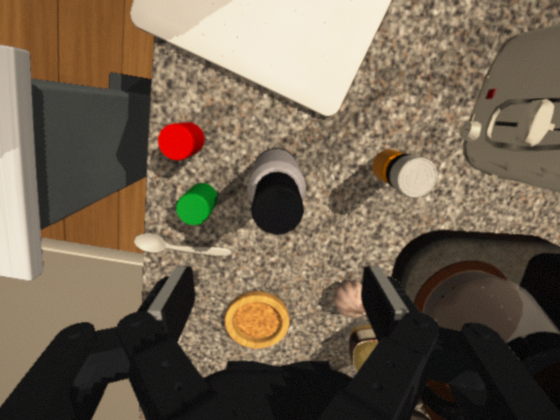

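Wrist view: the cap top is at about (278,208), the bottle is above it in the image, the rest is at (256,321), and the red and green cups stand apart at (181,140) and (196,205). I'll refine the positions from this.

Run:
```python
from h import *
o=bot.get_obs()
im=cv2.imread('pics/wrist1.png')
dark=(im.max(2)<45).astype(np.uint8); dark[260:]=0; dark[:160]=0; dark[:,:240]=0; dark[:,320:]=0
ys,xs=np.nonzero(dark); print('dark',xs.min(),xs.max(),ys.min(),ys.max())
print(atz(*ray('wrist',278,207,o),.17))
m=nets.masks_of
from scipy.optimize import least_squares
t=np.linspace(0,2*np.pi,60)
def cyl(c,r,z0,z1): return np.array([[c[0]+r*np.cos(q),c[1]+r*np.sin(q),z] for z in (z0,z1) for q in t])
def fit(bb,r,z0,z1,x0):
    def f(p): q=proj('wrist',cyl(p,r,z0,z1),o); return np.r_[q.min(0),q.max(0)]-bb
    s=least_squares(f,x0); return s.x,np.round(s.fun,1)
print('cap',fit([249.2,173.3,306.7,236.7],.02,.115,.17,[.48,.07]),fit([xs.min(),ys.min(),xs.max()+1,ys.max()+1],.02,.115,.17,[.48,.07]))
print('rest',fit([225.6,292.5,285.8,350.9],.048,0,.016,[.49,-.16]))
print('bottle top in view; rest edge rim centre',atz(*ray('wrist',257.5,320.5,o),.016))
```

```text
dark 251 302 173 233
[0.48124112 0.07055629 0.17      ]
cap (array([0.48202782, 0.06604478]), array([ 1.7, -1.3, -1.7,  1.1])) (array([0.48112094, 0.06716631]), array([-1.1, -2.4,  1.1,  2.3]))
rest (array([ 0.49189954, -0.1652194 ]), array([-2.3, -0.4,  2.3,  0.6]))
bottle top in view; rest edge rim centre [ 0.49295921 -0.15489504  0.016     ]
```

Call:
servo_tool(
  motion=[
    [[1, 14, 0, -0.7, 0.6, 0, 85], [0, 0, 0, 0, 0, 0, 85], [0, 0, -15, 0, 0, 0, 85]],
  ],
)

```text
t: 2.48
tool_pos: [0.4816, 0.0705, 0.3945]
tool_rot: [[0.984, 0.177, 0.005], [0.177, -0.984, 0.002], [0.006, -0.001, -1.0]]
ft_force: [-0.0, -0.4, -0.5]
width: 0.0853
```

Run:
```python
from h import *
o=bot.get_obs(); im=eyes.capture('wrist'); save('wrist2',im)
print(o['t'],np.round(o['tool_pos'],4),np.round(o['tool_rot'],3))
for t in ['tall_cap_mid','rest_well']:
    for d in nets.masks_of('wrist',t): print(t,d['confidence'],d['bbox'])
g=im[:,:,:].max(2)
for (x,y) in [(.481,.069),(.481,.066),(.481,.072)]: print(proj('wrist',[[x,y,.17],[x,y+.02,.17],[x,y-.02,.17],[x-.02,y,.17],[x+.02,y,.17]],o).round(0).tolist())
x,y=.481,.069
t=np.linspace(0,2*np.pi,60); q=proj('wrist',np.c_[x+.02*np.cos(t),y+.02*np.sin(t),.17+0*t],o)
q2=proj('wrist',np.c_[.49+.048*np.cos(t),-.160+.048*np.sin(t),.016+0*t],o)
v=im[:,:,::-1].copy(); v=cv2.resize(v,(1120,840)); v=cv2.convertScaleAbs(v,alpha=2)
cv2.polylines(v,[np.int32(q*2)],1,(0,0,255)); cv2.polylines(v,[np.int32(q2*2)],1,(255,0,0)); cv2.imwrite('pics/ov2.png',v[240:840,200:900])
```

```text
2.4833 [0.4816 0.0705 0.3945] [[ 0.984  0.177  0.005]
 [ 0.177 -0.984  0.002]
 [ 0.006 -0.001 -1.   ]]
tall_cap_mid 0.96 [173.4, 196.0, 215.3, 239.0]
tall_cap_mid 0.8 [154.5, 131.5, 203.2, 172.9]
tall_cap_mid 0.6 [247.3, 189.6, 302.1, 259.2]
rest_well 0.57 [227.1, 302.1, 286.0, 359.3]
[[274.0, 233.0], [279.0, 206.0], [269.0, 257.0], [246.0, 228.0], [301.0, 237.0]]
[[273.0, 236.0], [278.0, 210.0], [268.0, 261.0], [245.0, 232.0], [301.0, 241.0]]
[[275.0, 229.0], [280.0, 202.0], [270.0, 254.0], [247.0, 224.0], [302.0, 233.0]]
```

View pics/ov2.png

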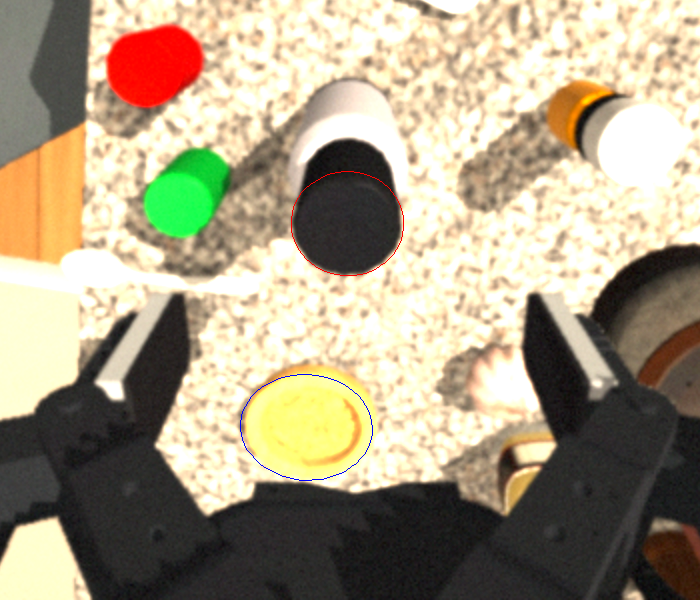

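The red overlay (0.481, 0.069) matches the cap top, and the rest lies near (0.490, -0.157). Next I descend 86 mm.

Call:
servo_tool(
  motion=[
    [[-1, -1, -25, -0.1, 0.3, 0, 85], [0, 0, -25, 0, 0, 0, 85], [0, 0, -20, 0, 0, 0, 85], [0, 0, -12, 0, 0, 0, 85], [0, 0, 0, 0, 0, 0, 85]],
  ],
)

```text
t: 3.05
tool_pos: [0.4797, 0.0711, 0.311]
tool_rot: [[0.983, 0.183, 0.0], [0.183, -0.983, 0.001], [0.0, -0.001, -1.0]]
ft_force: [-0.6, -1.1, 1.4]
width: 0.0851
```

Run:
```python
from h import *
o=bot.get_obs(); im=eyes.capture('wrist'); save('wrist3',im)
print(o['t'],np.round(o['tool_pos'],4),np.round(o['tool_rot'],3))
```

```text
3.05 [0.4797 0.0711 0.311 ] [[ 0.983  0.183  0.   ]
 [ 0.183 -0.983  0.001]
 [ 0.    -0.001 -1.   ]]
```

View pics/wrist3.png

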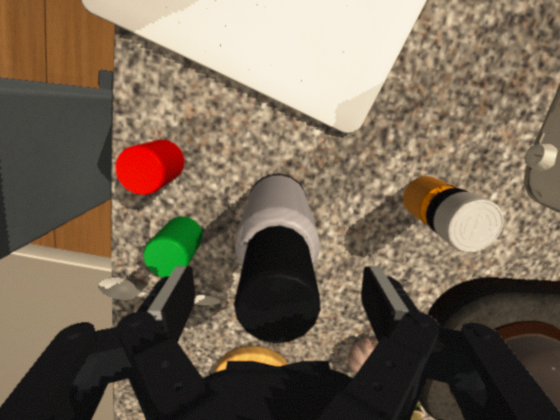

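The cap at (277,290) is centred between the fingers. I close gently now.

Call:
servo_tool(
  motion=[
    [[0, 0, 0, 0, 0, 0, 60], [0, 0, 0, 0, 0, 0, 48], [0, 0, 0, 0, 0, 0, 44], [0, 0, 0, 0, 0, 0, 41], [0, 0, 0, 0, 0, 0, 36], [0, 0, 0, 0, 0, 0, 36], [0, 0, 0, 0, 0, 0, 36]],
  ],
  newtons=25,
)

```text
t: 3.68
tool_pos: [0.4819, 0.0716, 0.3175]
tool_rot: [[0.983, 0.184, 0.011], [0.184, -0.983, 0.005], [0.011, -0.003, -1.0]]
ft_force: [0.2, 0.7, 0.4]
width: 0.0397
```

Run:
```python
from h import *
o=bot.get_obs(); a=eyes.capture('side'); b=eyes.capture('scene')
x=cv2.resize(b[60:260,110:310],(400,400),interpolation=2);y=cv2.resize(a[180:340,170:330],(400,400),interpolation=2)
save('grip',np.hstack([x,y]))
o=bot.get_obs();print(o['t'],o['tool_pos'],o['ft_force'],o['width'])
```

```text
3.7833 [0.48185715 0.07160047 0.3173399 ] [ 0.80392985  1.06574218 -0.21803678] 0.03947490497604964
```

View pics/grip.png

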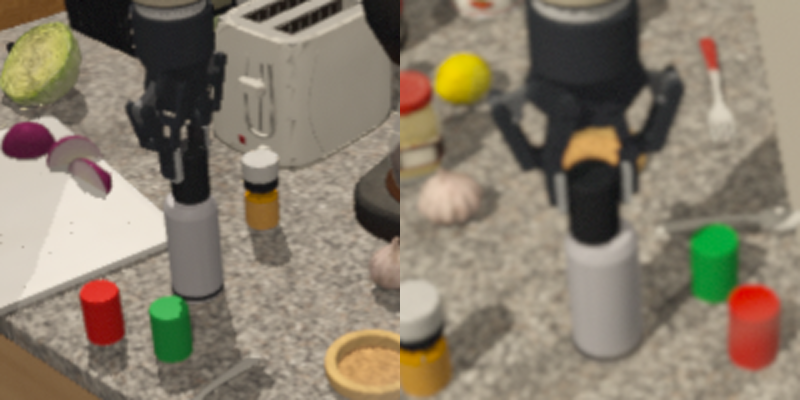

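The fingers hold the cap's upper part, and the bottle is still standing in place. Next I lift straight up.

Call:
servo_tool(
  motion=[
    [[0, 0, 6, 0, 0, 0, 36], [0, 0, 12, 0, 0, 0, 36], [0, 0, 14, 0, 0, 0, 36], [0, 0, 14, 0, 0, 0, 36], [0, 0, 16, 0, 0, 0, 36], [0, 0, 0, 0, 0, 0, 36]],
  ],
)

```text
t: 4.28
tool_pos: [0.4813, 0.0712, 0.3823]
tool_rot: [[0.983, 0.183, 0.008], [0.183, -0.983, 0.004], [0.008, -0.002, -1.0]]
ft_force: [0.6, 0.3, 0.3]
width: 0.0393
```

Run:
```python
from h import *
o=bot.get_obs(); a=eyes.capture('side'); b=eyes.capture('scene')
x=cv2.resize(b[60:260,110:310],(400,400),interpolation=2);y=cv2.resize(a[180:340,170:330],(400,400),interpolation=2)
save('lift',np.hstack([x,y])); save('liftside',a); save('liftscene',b)
o=bot.get_obs();print(o['t'],o['tool_pos'],o['tool_rot'].round(3),o['ft_force'],o['width'])
for c in ['side','scene']:
  for d in nets.masks_of(c,'tall_cap_mid')+nets.masks_of(c,'tall_bottle')+nets.masks_of(c,'rest_well'): print(c,d['confidence'],d['bbox'])
```

```text
4.3833 [0.48035803 0.0712405  0.37978611] [[ 0.983  0.183  0.003]
 [ 0.183 -0.983  0.002]
 [ 0.004 -0.002 -1.   ]] [ 0.10164165 -0.34747106 -0.3239374 ] 0.03959795150503464
side 0.91 [300.1, 292.3, 322.3, 328.8]
side 0.84 [284.5, 267.3, 304.4, 302.5]
side 0.69 [231.8, 214.4, 258.3, 249.6]
side 0.77 [234.1, 256.6, 268.2, 324.6]
side 0.66 [224.4, 233.0, 268.9, 255.8]
scene 0.7 [188.7, 98.7, 216.0, 135.6]
scene 0.69 [150.0, 199.6, 172.6, 231.8]
scene 0.61 [183.9, 204.9, 206.8, 243.8]
scene 0.68 [190.5, 146.5, 223.8, 211.3]
scene 0.78 [271.2, 225.8, 316.0, 261.3]
```

View pics/lift.png

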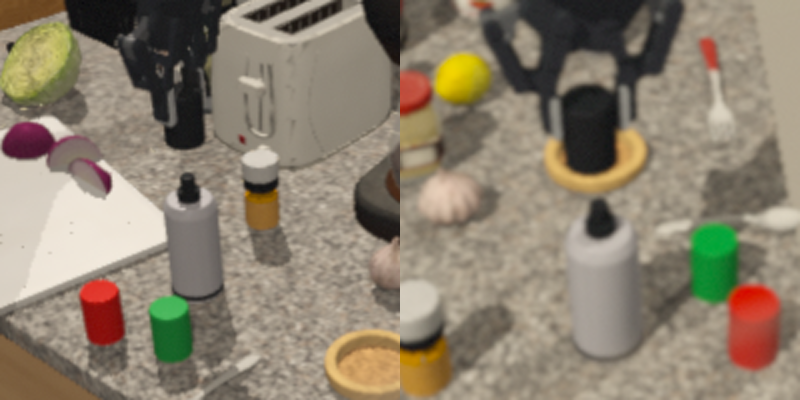

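The cap is clear of the nozzle and the bottle is standing. Now I measure the cap's height in the grip and refine the rest position.

Run:
```python
from h import *
from scipy.optimize import least_squares
o=bot.get_obs();T=o['tool_pos'];R=o['tool_rot'];g=T+R[:,2]*.16
t=np.linspace(0,2*np.pi,60)
for c,n in (('side','liftside'),('scene','liftscene')):
    im=cv2.imread(f'pics/{n}.png')
    for dz in (-.01,-.005,0,.005,.01):
        zb=T[2]-.155-.0275+dz
        q=proj(c,np.c_[g[0]+.02*np.cos(t),g[1]+.02*np.sin(t),zb+0*t]); print(c,dz,round(zb,4),'bottom row',q[:,1].max().round(1))
    x0=int(q[:,0].mean()); print('x',x0,[(r,int(im[r,x0].max())) for r in range(int(q[:,1].max())-14,int(q[:,1].max())+16)])
    v=cv2.resize(im,(1680,1260),interpolation=2)
    for dz,col in ((0,(0,0,255)),):
        zb=T[2]-.155-.0275+dz
        for z in (zb,zb+.055):
            q=proj(c,np.c_[g[0]+.02*np.cos(t),g[1]+.02*np.sin(t),z+0*t]); cv2.polylines(v,[np.int32(q*3)],1,col)
    for cc,col in (((.490,-.157),(255,0,0)),((.490,-.162),(0,255,0))):
      for r,z in ((.048,.016),(.036,.016)):
        q3=proj(c,np.c_[cc[0]+r*np.cos(t),cc[1]+r*np.sin(t),z+0*t]); cv2.polylines(v,[np.int32(q3*3)],1,col)
    b=(slice(570,810),slice(640,960)) if c=='side' else (slice(250,850),slice(450,1050))
    cv2.imwrite(f'pics/ov_{c}.png',cv2.resize(v[b],None,fx=1 if c=='scene' else 2,fy=1 if c=='scene' else 2))
```

```text
side -0.01 0.186 bottom row 248.7
side -0.005 0.191 bottom row 246.4
side 0 0.196 bottom row 244.1
side 0.005 0.201 bottom row 241.9
side 0.01 0.206 bottom row 239.6
x 246 [(225, 42), (226, 39), (227, 33), (228, 33), (229, 32), (230, 31), (231, 33), (232, 32), (233, 29), (234, 32), (235, 31), (236, 32), (237, 33), (238, 31), (239, 31), (240, 33), (241, 31), (242, 33), (243, 30), (244, 27), (245, 30), (246, 33), (247, 32), (248, 36), (249, 85), (250, 158), (251, 208), (252, 222), (253, 211), (254, 198)]
scene -0.01 0.186 bottom row 131.8
scene -0.005 0.191 bottom row 129.5
scene 0 0.196 bottom row 127.2
scene 0.005 0.201 bottom row 124.9
scene 0.01 0.206 bottom row 122.5
x 199 [(108, 30), (109, 32), (110, 32), (111, 29), (112, 26), (113, 24), (114, 26), (115, 24), (116, 25), (117, 26), (118, 29), (119, 32), (120, 30), (121, 27), (122, 26), (123, 28), (124, 26), (125, 25), (126, 25), (127, 28), (128, 26), (129, 25), (130, 26), (131, 26), (132, 27), (133, 28), (134, 64), (135, 147), (136, 158), (137, 161)]
```

View pics/ov_side.png

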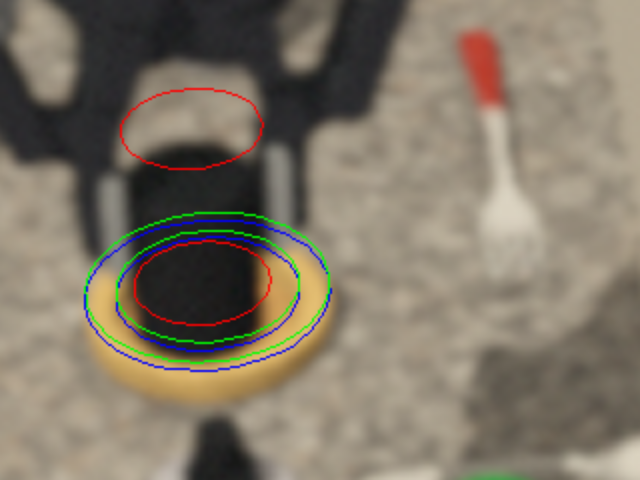

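View pics/ov_scene.png

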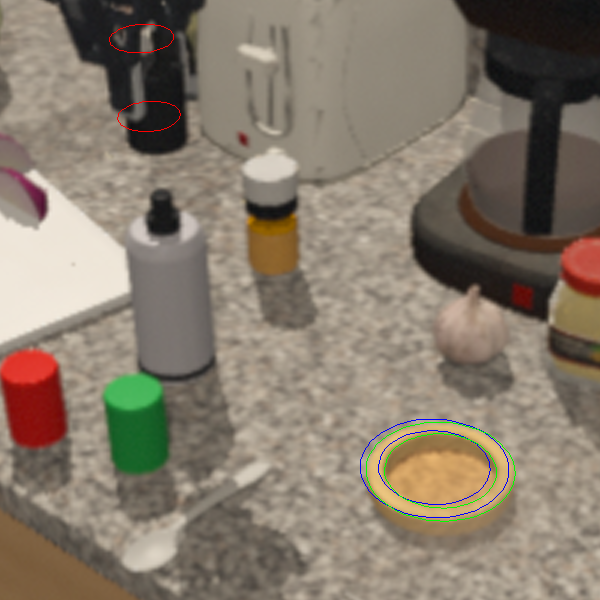

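Run:
```python
from h import *
from scipy.optimize import least_squares
t=np.linspace(0,2*np.pi,90)
def mk(p,R):
    R=np.array(R,float);u,_,v=np.linalg.svd(R);return dict(tool_pos=np.array(p),tool_rot=u@v)
O={'wrist1':mk([.4797,.0549,.4073],[[.984,.177,.011],[.177,-.984,.012],[.013,-.010,-1]]),'wrist2':mk([.4816,.0705,.3945],[[.984,.177,.005],[.177,-.984,.002],[.006,-.001,-1]])}
outs=[]
for n,o in O.items():
    im=cv2.imread(f'pics/{n}.png'); h=cv2.cvtColor(im,cv2.COLOR_BGR2HSV)
    m=((h[:,:,0]>8)&(h[:,:,0]<28)&(h[:,:,1]>110)&(h[:,:,2]>60)).astype(np.uint8)
    m[:270]=0;m[370:]=0;m[:,:205]=0;m[:,300:]=0
    m=cv2.morphologyEx(m,cv2.MORPH_OPEN,np.ones((3,3)))
    m=cv2.morphologyEx(m,cv2.MORPH_CLOSE,np.ones((9,9)))
    ys,xs=np.nonzero(m); print(n,xs.min(),xs.max(),ys.min(),ys.max(),m.sum())
    def mask(p):
        q=np.r_[[*proj('wrist',np.c_[p[0]+.048*np.cos(t),p[1]+.048*np.sin(t),.016+0*t],o)],[*proj('wrist',np.c_[p[0]+.046*np.cos(t),p[1]+.046*np.sin(t),0*t],o)]]
        k=np.zeros(m.shape,np.uint8);cv2.fillConvexPoly(k,cv2.convexHull(np.float32(q)).round().astype(np.int32),1);return k
    best=max(((( mask((x,y))&m).sum()/(mask((x,y))|m).sum(),x,y) for x in np.arange(.48,.506,.001) for y in np.arange(-.172,-.143,.001)))
    print(best)
    v=cv2.resize(im,None,fx=4,fy=4,interpolation=2)
    q=proj('wrist',np.c_[best[1]+.048*np.cos(t),best[2]+.048*np.sin(t),.016+0*t],o)
    cv2.polylines(v,[np.int32(q*4)],1,(255,0,0))
    q=proj('wrist',np.c_[best[1]+.036*np.cos(t),best[2]+.036*np.sin(t),.016+0*t],o)
    cv2.polylines(v,[np.int32(q*4)],1,(0,0,255))
    outs.append(v[270*4:370*4,205*4:300*4])
cv2.imwrite('pics/rest.png',np.hstack(outs))
```

```text
wrist1 224 289 291 348 3022Traceback (most recent call last):
  File "<stdin>", line 18, in <module>
  File "<stdin>", line 18, in <genexpr>
  File "<stdin>", line 16, in mask
  File "h.py", line 12, in proj
    k=eyes.calibration(c); K=k['mtx']
ValueError: time passes only in moves, steps and waits
```

```bash
cat >> h.py <<'E'
import functools
class _E:
    capture=staticmethod(eyes.capture)
    calibration=staticmethod(functools.lru_cache(None)(eyes.calibration))
eyes=_E()
E
cat > rest.py <<'E'
from h import *
t=np.linspace(0,2*np.pi,90)
def mk(p,R):
    R=np.array(R,float);u,_,v=np.linalg.svd(R);return dict(tool_pos=np.array(p),tool_rot=u@v)
O={'wrist1':mk([.4797,.0549,.4073],[[.984,.177,.011],[.177,-.984,.012],[.013,-.010,-1]]),'wrist2':mk([.4816,.0705,.3945],[[.984,.177,.005],[.177,-.984,.002],[.006,-.001,-1]])}
outs=[]
for n,o in O.items():
    im=cv2.imread(f'pics/{n}.png'); h=cv2.cvtColor(im,cv2.COLOR_BGR2HSV)
    m=((h[:,:,0]>8)&(h[:,:,0]<28)&(h[:,:,1]>110)&(h[:,:,2]>60)).astype(np.uint8)
    m[:270]=0;m[370:]=0;m[:,:205]=0;m[:,300:]=0
    m=cv2.morphologyEx(m,cv2.MORPH_OPEN,np.ones((3,3)))
    m=cv2.morphologyEx(m,cv2.MORPH_CLOSE,np.ones((9,9)))
    def mask(p):
        q=np.r_[proj('wrist',np.c_[p[0]+.048*np.cos(t),p[1]+.048*np.sin(t),.016+0*t],o),proj('wrist',np.c_[p[0]+.046*np.cos(t),p[1]+.046*np.sin(t),0*t],o)]
        k=np.zeros(m.shape,np.uint8);cv2.fillConvexPoly(k,cv2.convexHull(np.float32(q)).round().astype(np.int32),1);return k
    def iou(x,y):
        k=mask((x,y)); return (k&m).sum()/(k|m).sum()
    best=max((iou(x,y),x,y) for x in np.arange(.48,.506,.001) for y in np.arange(-.172,-.143,.001))
    print(best)
    v=cv2.resize(im,None,fx=4,fy=4,interpolation=2)
    for r,c in ((.048,(255,0,0)),(.036,(0,0,255))):
        q=proj('wrist',np.c_[best[1]+r*np.cos(t),best[2]+r*np.sin(t),.016+0*t],o); cv2.polylines(v,[np.int32(q*4)],1,c)
    outs.append(v[270*4:370*4,205*4:300*4])
cv2.imwrite('pics/rest.png',np.hstack(outs))
E
python3 rest.py
```

```text
(np.float64(0.9688102893890675), np.float64(0.492), np.float64(-0.15799999999999997))
(np.float64(0.9660855784469097), np.float64(0.492), np.float64(-0.15799999999999997))
```

View pics/rest.png

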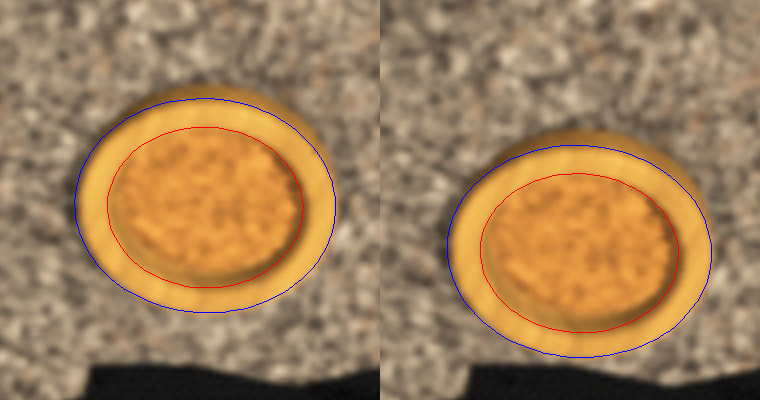

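Both overlays fit the rest at (0.492, -0.158). I carry the cap over it now.

Call:
servo_tool(
  motion=[
    [[1, -20, 0, 0, 0, 0, 36], [2, -35, 0, 0, 0, 0, 36], [2, -35, 0, 0, 0, 0, 36], [2, -35, -10, 0, 0, 0, 36], [2, -35, -20, 0, 0, 0, 36], [2, -35, -20, 0, 0, 0, 36], [1, -22, -20, 0, 0, 0, 36], [0, -10, -10, 0, 0, 0, 36]],
  ],
)

```text
t: 5.35
tool_pos: [0.4923, -0.1601, 0.2959]
tool_rot: [[0.98, 0.198, 0.006], [0.198, -0.98, 0.001], [0.006, 0.0, -1.0]]
ft_force: [-1.2, -0.4, 1.2]
width: 0.0396
```

Call:
servo_tool(
  motion=[
    [[-1, 2, -25, 0, 0.3, 0, 36], [0, 0, -20, 0, 0, 0, 36], [0, 0, 0, 0, 0, 0, 36]],
  ],
)

```text
t: 5.6
tool_pos: [0.4897, -0.1634, 0.2465]
tool_rot: [[0.982, 0.188, -0.004], [0.188, -0.982, -0.002], [-0.004, 0.001, -1.0]]
ft_force: [-0.6, 0.3, -0.5]
width: 0.0398
```

Run:
```python
from h import *
a=eyes.capture('side'); b=eyes.capture('scene'); w=eyes.capture('wrist'); save('w5',w)
x=cv2.resize(b[140:290,220:370],(400,400),interpolation=2);y=cv2.resize(a[140:290,170:320],(400,400),interpolation=2)
save('pre',np.hstack([x,y]))
o=bot.get_obs();print(o['t'],o['tool_pos'],o['tool_rot'].round(3),o['ft_force'],o['width'])
```

```text
5.75 [ 0.49140288 -0.16319267  0.2502061 ] [[ 0.982  0.19   0.003]
 [ 0.19  -0.982 -0.003]
 [ 0.003  0.003 -1.   ]] [-0.55159616 -0.21421778 -0.41368316] 0.03967271236094075
```

View pics/pre.png

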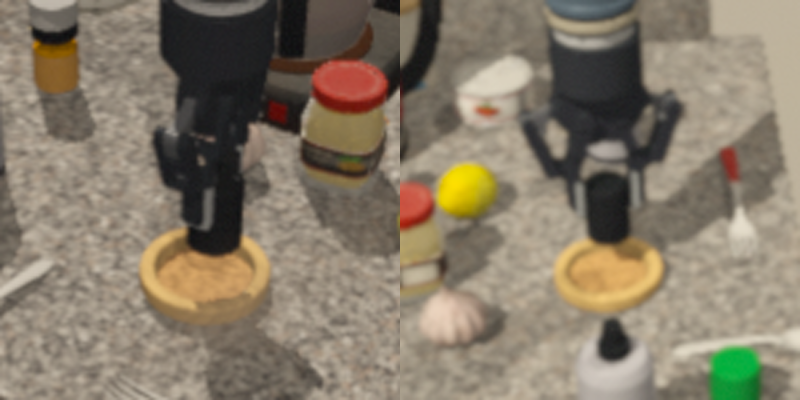

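View pics/w5.png

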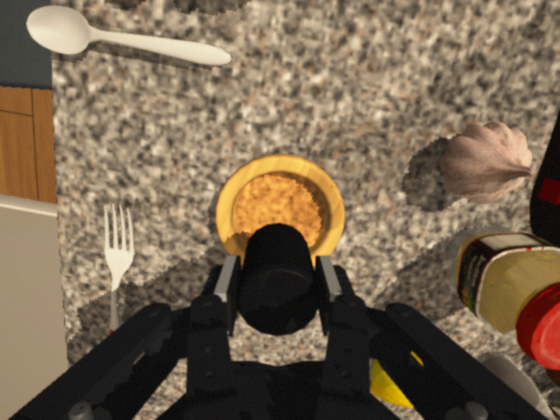

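The cap at (276,300) lines up with the rest, and y is 5 mm too far to the right. I correct that and descend.

Call:
servo_tool(
  motion=[
    [[1, 5, -10, 0, 0, 0, 36], [0, 1, -10, 0, 0, 0, 36], [0, 0, -6, 0, 0, 0, 36], [0, 0, 0, 0, 0, 0, 36]],
  ],
)

```text
t: 6.08
tool_pos: [0.4947, -0.1553, 0.2259]
tool_rot: [[0.981, 0.193, 0.012], [0.193, -0.981, -0.003], [0.011, 0.005, -1.0]]
ft_force: [-0.7, -0.1, -0.7]
width: 0.0395
```

Run:
```python
from h import *
a=eyes.capture('side'); b=eyes.capture('scene')
x=cv2.resize(b[140:290,220:370],(400,400),interpolation=2);y=cv2.resize(a[140:290,170:320],(400,400),interpolation=2)
save('pre2',np.hstack([x,y]))
o=bot.get_obs();print(o['t'],o['tool_pos'],o['tool_rot'].round(3),o['ft_force'],o['width'])
```

```text
6.1833 [ 0.49482383 -0.15574191  0.2265762 ] [[ 0.981  0.193  0.013]
 [ 0.193 -0.981 -0.003]
 [ 0.012  0.006 -1.   ]] [ 0.12874763 -0.37939278  0.5460795 ] 0.03922573002271112
```

View pics/pre2.png

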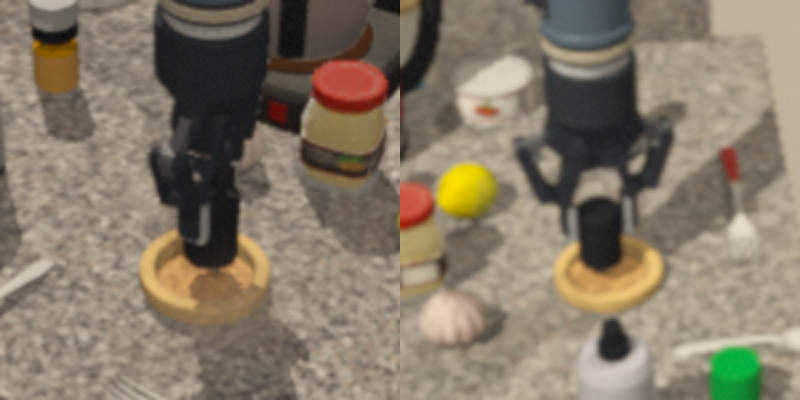

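Call:
servo_tool(
  motion=[
    [[-2, 0, -8, 0.2, 0.6, 0, 36], [0, 0, -6, 0, 0, 0, 36], [0, 0, 0, 0, 0, 0, 36]],
  ],
)

```text
t: 6.43
tool_pos: [0.493, -0.1559, 0.2123]
tool_rot: [[0.981, 0.193, 0.003], [0.193, -0.981, 0.0], [0.003, 0.0, -1.0]]
ft_force: [-0.1, 0.5, -0.7]
width: 0.0395
```

Call:
servo_tool(
  motion=[
    [[0, 0, -3, 0, 0.1, 0, 36], [0, 0, 0, 0, 0, 0, 36]],
  ],
)

```text
t: 6.6
tool_pos: [0.4928, -0.1561, 0.2086]
tool_rot: [[0.981, 0.192, 0.001], [0.192, -0.981, 0.0], [0.001, -0.0, -1.0]]
ft_force: [-0.4, -0.7, -0.1]
width: 0.0395
```

Call:
servo_tool(
  motion=[
    [[0, 0, -2, 0, 0, 0, 36], [0, 0, 0, 0, 0, 0, 36]],
  ],
)

```text
t: 6.77
tool_pos: [0.493, -0.1563, 0.2064]
tool_rot: [[0.981, 0.192, 0.001], [0.192, -0.981, 0.0], [0.001, 0.0, -1.0]]
ft_force: [-0.7, 0.5, -0.1]
width: 0.0394
```

Run:
```python
from h import *
a=eyes.capture('side'); b=eyes.capture('scene')
x=cv2.resize(b[190:290,240:340],(400,400),interpolation=2);y=cv2.resize(a[180:280,195:295],(400,400),interpolation=2)
save('pre3',np.hstack([x,y]))
o=bot.get_obs();print(o['t'],o['tool_pos'],o['tool_rot'].round(3),o['ft_force'],o['width'])
```

```text
6.8667 [ 0.49297835 -0.15633592  0.20666027] [[ 0.981  0.192  0.001]
 [ 0.192 -0.981  0.   ]
 [ 0.001  0.    -1.   ]] [-0.5356629  -1.0093246  -0.97599633] 0.03964139415351653
```

View pics/pre3.png

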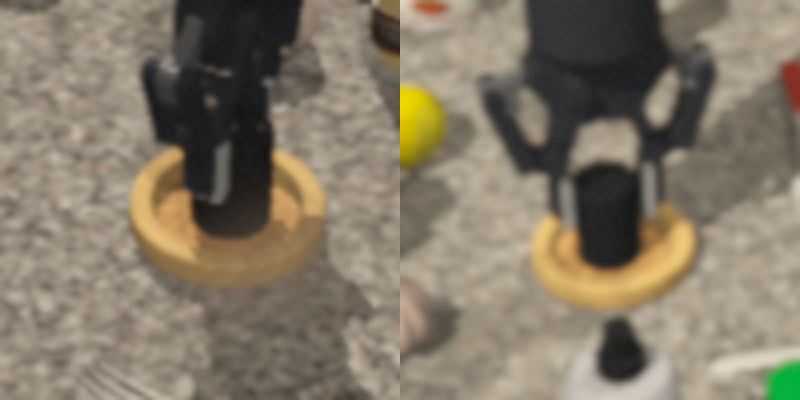

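The cap's lower end is in the well and well clear of the rim. No contact force yet, so I continue in 1 to 2 mm steps.

Call:
servo_tool(
  motion=[
    [[0, -1, -1.5, 0, 0, 0, 36], [0, 0, 0, 0, 0, 0, 36]],
  ],
)

```text
t: 7.03
tool_pos: [0.4933, -0.1572, 0.2064]
tool_rot: [[0.981, 0.192, 0.002], [0.192, -0.981, 0.002], [0.002, -0.001, -1.0]]
ft_force: [-0.4, -0.7, 0.1]
width: 0.0396
```

Call:
servo_tool(
  motion=[
    [[0, 0, -1.5, 0, 0, 0, 36], [0, 0, 0, 0, 0, 0, 36]],
  ],
)

```text
t: 7.2
tool_pos: [0.4935, -0.1576, 0.2063]
tool_rot: [[0.981, 0.192, 0.003], [0.192, -0.981, 0.002], [0.004, -0.001, -1.0]]
ft_force: [0.6, -0.5, 0.6]
width: 0.0398
```

Call:
servo_tool(
  motion=[
    [[0, 0, -3, 0, 0, 0, 36]],
  ],
)

```text
t: 7.28
tool_pos: [0.4937, -0.1581, 0.2051]
tool_rot: [[0.981, 0.192, 0.004], [0.192, -0.981, 0.003], [0.004, -0.002, -1.0]]
ft_force: [-9.2, 2.9, 35.6]
width: 0.0398
```

Call:
servo_tool(
  motion=[
    [[0, 0, -4, 0, 0, 0, 36]],
  ],
)

```text
t: 7.37
tool_pos: [0.4937, -0.1588, 0.2037]
tool_rot: [[0.982, 0.191, 0.004], [0.191, -0.982, 0.005], [0.005, -0.004, -1.0]]
ft_force: [-10.3, 4.4, 38.2]
width: 0.0397
```

Contact with the floor at about 36 N. I ease off 1 mm and then open.

Call:
servo_tool(
  motion=[
    [[0, 0, 0, 0, 0, 0, 36]],
  ],
)

```text
t: 7.45
tool_pos: [0.4938, -0.1591, 0.2048]
tool_rot: [[0.982, 0.19, 0.005], [0.19, -0.982, 0.006], [0.006, -0.005, -1.0]]
ft_force: [-0.0, 0.3, -0.9]
width: 0.0395
```

Call:
servo_tool(
  motion=[
    [[0, 0, -1, 0, 0, 0, 41], [0, 0, -0.5, 0, 0, 0, 46], [0, 0, 0, 0, 0, 0, 54], [0, 0, 0, 0, 0, 0, 64], [0, 0, 0, 0, 0, 0, 75]],
  ],
)

```text
t: 7.87
tool_pos: [0.4939, -0.1592, 0.2026]
tool_rot: [[0.982, 0.19, 0.006], [0.19, -0.982, 0.005], [0.007, -0.004, -1.0]]
ft_force: [-0.1, -0.7, 0.1]
width: 0.0741
```

Run:
```python
from h import *
a=eyes.capture('side'); b=eyes.capture('scene')
x=cv2.resize(b[190:290,240:340],(400,400),interpolation=2);y=cv2.resize(a[180:280,195:295],(400,400),interpolation=2)
save('rel',np.hstack([x,y]))
o=bot.get_obs();print(o['t'],o['tool_pos'],o['tool_rot'].round(3),o['ft_force'],o['width'])
```

```text
7.9667 [ 0.49382596 -0.15914927  0.2025987 ] [[ 0.982  0.19   0.006]
 [ 0.19  -0.982  0.005]
 [ 0.007 -0.004 -1.   ]] [ 0.0400448  -0.71520571 -0.0830028 ] 0.07481201865558705
```

View pics/rel.png

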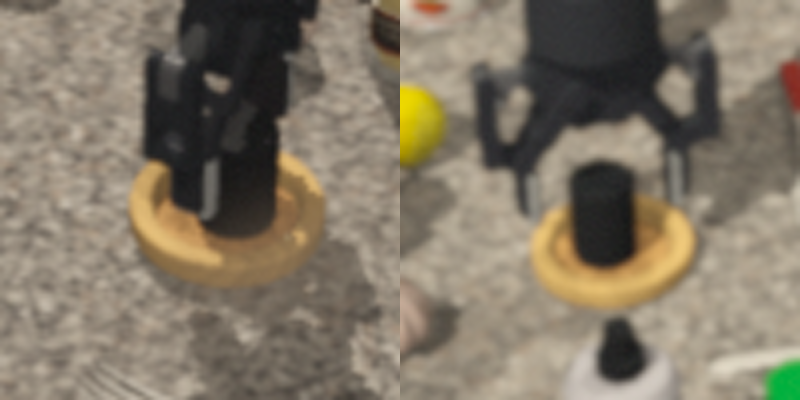

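The fingers are open and the cap stands upright in the well. I retreat straight up.

Call:
servo_tool(
  motion=[
    [[0, 0, 8, 0, 0, 0, 85], [0, 0, 20, 0, 0, 0, 85], [0, 0, 30, 0, 0, 0, 85], [0, 0, 35, 0, 0, 0, 85], [0, 0, 35, 0, 0, 0, 85], [0, 0, 30, 0, 0, 0, 85], [0, 0, 10, 0, 0, 0, 85], [0, 0, 0, 0, 0, 0, 85]],
  ],
)

```text
t: 8.63
tool_pos: [0.491, -0.1593, 0.3795]
tool_rot: [[0.982, 0.188, 0.001], [0.188, -0.982, 0.005], [0.002, -0.005, -1.0]]
ft_force: [-0.5, 0.5, 0.3]
width: 0.085
```

Run:
```python
from h import *
a=eyes.capture('side'); b=eyes.capture('scene');w=eyes.capture('wrist');save('fw',w)
x=cv2.resize(b[120:320,140:420],(560,400),interpolation=2);y=cv2.resize(a[140:340,190:310],(240,400),interpolation=2)
save('fin',np.hstack([x,y]))
o=bot.get_obs();print(o['t'],o['tool_pos'],o['ft_force'],o['width'])
```

```text
8.7833 [ 0.49022378 -0.1587208   0.3757984 ] [-0.18724822  0.34601379 -0.30094972] 0.08531707765837274
```

View pics/fin.png

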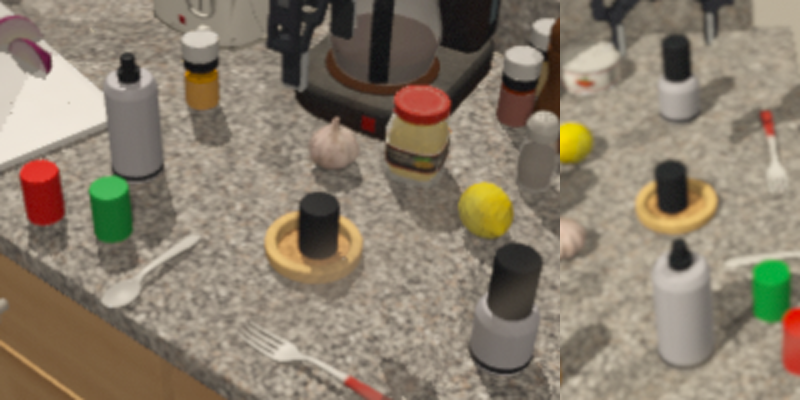

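View pics/fw.png

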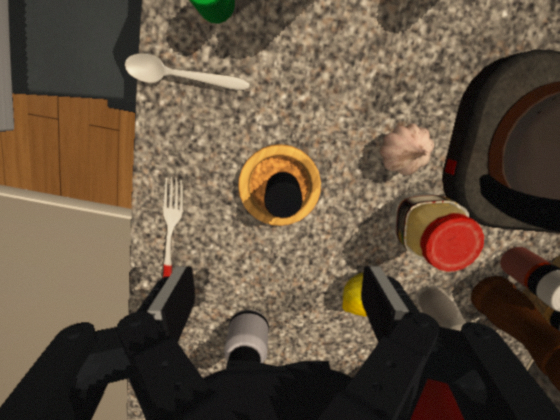

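The cap stands upright in the well, at (283,195) in the wrist view. Both bottles are standing, the short one is still capped, and the gripper is clear.

```bash
python3 -c "
from rig import job; print(job.hand_in())"
```

```text
the job is handed in; nothing more can be done
None
```

I lifted the black cap straight up off the taller bottle and set it open end down in the well of the wooden rest. After release I backed the gripper off straight up and handed the job in at about 8.8 s.

**Last checks:** the final scene, side and wrist pictures show the cap upright in the well. Both bottles are standing, apparently where they were, and the shorter one is still capped. The red and green look-alikes were left alone, and the gripper is open and clear.

**Set-down force:** the last two steps onto the well floor briefly read 36 to 38 N at the wrist. That was firmer than I meant, but under the limits. I let the force drop to about zero before opening the fingers.

**Disagreements:** the scene camera alone put the cap about 10 mm off in x and 6 mm off in y from the wrist camera. I used the wrist camera's positions for the cap and the rest, and the grasp and placing bore them out.

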